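# Call the colleague and show which coin roll to book out

### The arm

A 6-joint arm with a two-finger parallel gripper is mounted at the origin on a cart in front of the work surface, level with it; the furniture and walls round the work are solid. World frame = base frame: x ahead of the robot, y to its left, z up, the work surface at z = 0. Lengths are in m, angles in rad, forces in N, time in s.
With the tool pointing down it reaches from about 0.3 to 0.75 m from the base axis. Payload 8.5 kg.
Tool frame: the origin (TCP) lies at the very end of the fingers, on their centre line; the grasp point (between the pads) lies behind it (robot.tcp_to_grasp is the z of the grasp point in the tool frame, in m); z points along the fingers, y is the line along which they close (so a half turn about z gives the same grasp; the last joint's range is limited). The gripper opens to 88 mm and grips with 3 to 60 N. Pads are 18 mm wide; open, the fingers measure 123 mm over their backs; the gripper's body (75 mm by 187 mm) begins 45 mm behind the grasp point.
Start: joints at [-1.396, 0.381, 1.297, -0, 1.464, -0.215], TCP at [0.209, -0.509, 0.239] pointing down, gripper open.
Joint ranges: [-3.11, 3.11], [-0.89, 2.33], [0.22, 2.48], [-1.42, 4.56], [0.17, 2.85], [-2.88, 2.88]. Speed limits (rad/s): [2.39, 2.39, 3.14, 3.14, 3.14, 3.14].

### API

Orientations are given as [roll, pitch, yaw] about the fixed x, y, z axes, in that order (R = Rz(yaw) Ry(pitch) Rx(roll)).
In Python, from station import monitor, viewer, robot gives the robot as it stands. The module is installed in compiled form; this text tells all that it offers.
- The arm moves only by the tool send_rows, never from a script. Its argument "steps" is one flat list of numbers, 5 for each row, row after row: the shift along the world's x, y, z in m, then the turn about the world's z in degrees, then the finger opening in m, from 0 to 0.0881. A call has 1 to 20 rows; each row is the pose to reach, as a shift and turn from the pose commanded when the call began; what a row does not reach only later rows make up. A row lasts 1/8 s, in which the tool goes at most 62.5 mm and 10.7 degrees, less where a joint would pass 70% of its speed; a pose out of reach is approached as far as the arm can. A call with a gripper value outside its range is refused whole. The fingers move at their own pace and stop on an object; the grip force is fixed at half the most. Time passes only in rows, so rows that repeat a pose let the fingers close. It gives the time, the measured TCP pose, the force, the opening and the grip force at its end, in the units of the state.
- monitor.get_obs(): the state, without advancing time (a new reading comes with each control period).
- viewer.get_image(name): name is "side" or "top" or "wrist"; returns (picture, depth): 384x512x3 uint8, blue, green, red; 384x512 float32, m along the optical axis (not along the pixel's ray), 0 where there is no reading.
- viewer.calibration(name): a dict with "K" (3x3 intrinsics, pixels), "R" (3x3) and "t" (3): a world point X has camera coordinates R X + t; the wrist camera has in their place "T_tool_cam" (4x4, takes a point from camera to tool coordinates, whose origin is the TCP and whose axes are the flange's). Camera axes: x right, y down, z forward; pixel columns grow to the right and rows downward; lengths in m; the calibration is good to about 2 mm. A picture is of the moment at which its call begins: read the wrist's pose just before it. calibration takes no time and is no camera call.
- robot.sign_off(): hands the job in; it is judged then, once.
Trained networks look in the newest picture that a camera, given by its name, has taken for a name from the list of things; names that differ only in an ending like _2 or _b are one class to them, and where a whole thing is asked for, a point or a joint stands for the part that bears it (a point fixed in the world has none). Each returns a list of dicts, best first, with "confidence" (0 to 1); they miss things now and then, are a little off and sometimes report something else, mostly with a low value. They report only what shows in the picture. A call takes as long as a camera call. They do not tell look-alikes from the thing itself.
- viewer.cut_out(camera, query): "region" (384x512 bool, what is visible of it) and "location" ([column, row] in pixels, amid what is visible of it).
- viewer.tip_of(camera, query): "location" ([column, row] in pixels: a listed point, or the origin of a listed thing).
The state is a dict: "clock": time; "qpos": joint angles; "dq": joint speeds; "tau": joint torques, N m; "eef_pos": TCP position; "orientation": TCP orientation; "wrist_force": force on the tool from outside, world axes, zero at the start; "ft_torque": the same for the moment, N m; "gripper_width": opening from 0.0 (shut) to 1.0 (fully open); "grip_force": force on a finger pad.
Only numpy, scipy, OpenCV 4.12 (cv2) and the standard library are available. Lean on these libraries where they do the work, as an engineer would, in place of code of your own. Each camera call takes 0.05 s, during which the arm holds its last target. There are 200 camera calls.

### The job

Call your colleague by gently pressing the button of the desk bell and letting it up again; then show what to take by pointing at the grey coin roll, fingertips right above its top within a few centimetres, and stay there for at least two seconds. After that, point in the same way at the middle of the red receipt book, where it is to be signed out, and finish there, still pointing. Apart from the bell touch none of the loose things, leave everything where it stands, and do not dip the fingers over the other two rolls.

Things in the scene. Friction and masses are not known exactly. Their poses are not given: they have to be found in the camera images.
- bell: chromed counter bell with a black foot, 80 mm across and 52 mm high, loose on the counter; origin at the centre of its underside, z up. Its dome ends about 41 mm above the counter, and the button stands up from its middle
- bell_button (a joint): travel of the bell's button in m: 0 is up, 0.004 is fully down; its spring pushes back with about 2 N per mm (8 N fully down), then it meets a hard stop; it counts as pressed beyond 0.0025 and springs back by itself
- button_top (a point): centre of the top of the bell's button (11 mm across), 52.5 mm above the counter when up; it is pressed straight down
- grey_roll: paper-wrapped roll of coins standing on end, a plain blue-grey cylinder 26 mm across and 50 mm high, loose; origin at the centre of its underside, z up
- grey_roll_top (a point): centre of the top face of the grey roll (on its axis, 50 mm above the counter)
- copper_roll: paper-wrapped roll of coins standing on end, a plain copper-coloured (orange-brown) cylinder 26 mm across and 50 mm high, loose; origin at the centre of its underside, z up
- copper_roll_top (a point): centre of the top face of the copper-brown roll (on its axis, 50 mm above the counter)
- yellow_roll: paper-wrapped roll of coins standing on end, a plain yellow cylinder 26 mm across and 50 mm high, loose; origin at the centre of its underside, z up
- yellow_roll_top (a point): centre of the top face of the yellow roll (on its axis, 50 mm above the counter)
- book: red receipt book lying flat, 160 x 110 x 14 mm (its x, y, z), loose; origin at the centre of its underside, z up
- book_top (a point): middle of the upper face of the red receipt book, 14 mm above the counter
- calculator: black desk calculator lying flat, 147 x 103 x 19 mm (its x, y, z), loose bystander; origin at the centre of its underside
- stapler: dark blue stapler, 36 x 142 x 53 mm (its x, y, z), loose bystander; origin at the centre of its underside
- pass_cards: pink and green banded pack of visitor passes, 44 x 60 x 10 mm (its x, y, z), loose bystander lying flat; origin at the centre of its underside
Mind the look-alikes: they are no part of the job. Of the things that look like the bell, take the one that is farthest to the robot's left at the start.

How it is judged:
By the outcome, as a careful person would: the job done as asked, in the order asked, and still so for the second after the job is handed in, with the robot touching nothing.
It also fails if it takes over 51 s, if anything falls off the work surface, if the arm or the gripper's body presses on something with over 40 N, if the wrist force passes 120 N, or if a joint passes its speed limit or range.

## Working session

There is one attempt and no reset: what is moved stays moved. The work goes in short steps, Python scripts to look and compute and a tool call to move; the robot and the scene stay as the last step left them, time stands still between calls to the robot, and variables do not carry over. Pictures are saved under pics/ and viewed, at most 10 in all, crops included, and the job is handed in when it is done.

Besides the shell and the picture viewer there is one more tool, called after "Request:" as name(argument=value, ...) on one line, values as JSON. send_rows: Moves the arm, as the interface text tells. Its arguments: {"type":"object","properties":{"steps":{"type":"array","items":{"type":"number"}}},"required":["steps"]}

```bash
mkdir -p pics
cat > h.py <<'E'
import numpy as np, cv2
from station import monitor, viewer, robot
def world(cam,px,depth,z=None):
    c=viewer.calibration(cam);K=np.array(c["K"]);R=np.array(c["R"]);t=np.array(c["t"]).ravel()
    ray=np.linalg.inv(K)@[px[0],px[1],1]
    o=-R.T@t; d=R.T@ray
    if z is not None: return o+d*(z-o[2])/d[2]
    return o+d*depth
E
python3 - <<'E'
from h import *
for cam in ("top","side"):
    im,dp=viewer.get_image(cam); cv2.imwrite(f"pics/{cam}1.png",im); np.save(f"{cam}.npy",dp)
    print(cam)
    for q,z in (("bell",.03),("button_top",.0525),("grey_roll_top",.05),("copper_roll_top",.05),("yellow_roll_top",.05),("book_top",.014),("calculator",0),("stapler",0),("pass_cards",0)):
        for r in viewer.tip_of(cam,q):
            u,v=r["location"]; d=dp[min(383,max(0,int(round(v)))),min(511,max(0,int(round(u))))]
            print(q,round(r["confidence"],2),np.round([u,v]),"plane",world(cam,(u,v),0,z).round(3),"depth",world(cam,(u,v),d).round(3))
o=monitor.get_obs();print(o["clock"],o["eef_pos"],o["orientation"],o["wrist_force"],robot.tcp_to_grasp)
E
```

```text
top
bell 0.97 [151. 223.] plane [0.46  0.333 0.03 ] depth [0.459 0.331 0.04 ]
bell 0.84 [188. 225.] plane [0.458 0.22  0.03 ] depth [0.457 0.217 0.05 ]
bell 0.72 [251. 202.] plane [0.534 0.03  0.03 ] depth [ 0.538  0.03  -0.003]
bell 0.58 [176. 188.] plane [0.569 0.264 0.03 ] depth [0.568 0.263 0.037]
button_top 0.71 [221. 189.] plane [0.568 0.122 0.052] depth [0.568 0.122 0.05 ]
grey_roll_top 0.45 [293. 172.] plane [ 0.628 -0.095  0.05 ] depth [ 0.63  -0.096  0.042]
copper_roll_top 0.45 [220. 191.] plane [0.563 0.126 0.05 ] depth [0.563 0.126 0.05 ]
yellow_roll_top 0.5 [255. 204.] plane [0.527 0.019 0.05 ] depth [0.526 0.019 0.053]
book_top 0.66 [369. 230.] plane [ 0.459 -0.338  0.014] depth [ 0.459 -0.339  0.013]
calculator 0.76 [302. 141.] plane [ 0.741 -0.128  0.   ] depth [ 0.737 -0.126  0.015]
stapler 0.63 [242. 142.] plane [0.73  0.067 0.   ] depth [0.717 0.065 0.049]
pass_cards 0.77 [261. 261.] plane [ 0.355 -0.006  0.   ] depth [ 0.355 -0.006  0.008]
side
bell 0.8 [244. 317.] plane [0.449 0.368 0.03 ] depth [0.449 0.369 0.031]
bell 0.69 [270. 274.] plane [0.447 0.251 0.03 ] 
[... 541 characters left out ...]
01.] plane [0.532 0.017 0.05 ] depth [0.533 0.015 0.049]
yellow_roll_top 0.71 [327. 167.] plane [ 0.451 -0.249  0.05 ] depth [ 0.466 -0.333  0.013]
book_top 0.64 [328. 168.] plane [ 0.461 -0.326  0.014] depth [ 0.461 -0.326  0.014]
calculator 0.79 [226. 181.] plane [ 0.738 -0.13   0.   ] depth [ 0.722 -0.101  0.016]
calculator 0.55 [253. 188.] plane [ 0.642 -0.12   0.   ] depth [ 0.631 -0.095  0.014]
stapler 0.6 [192. 210.] plane [0.741 0.063 0.   ] depth [0.732 0.077 0.01 ]
pass_cards 0.56 [272. 203.] plane [ 0.558 -0.055  0.   ] depth [0.531 0.022 0.046]
1.0 [ 0.2089956  -0.50872692  0.23877257] [ 3.14154136e+00 -7.67005000e-06  3.89793616e-01] [-0.44619935  0.43895651  0.0159731 ] -0.0187
```

View pics/top1.png

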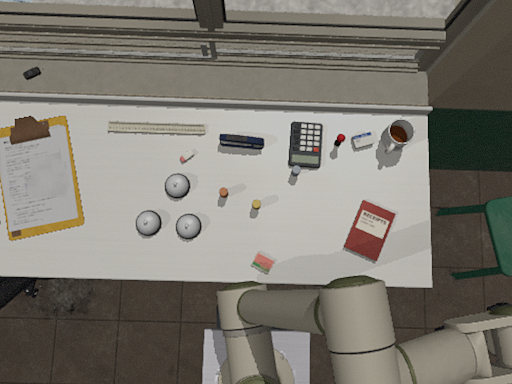

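View pics/side1.png

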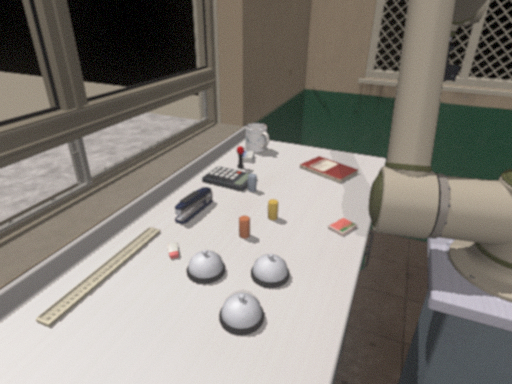

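The top view shows three look-alike bells, at px (148,223), (188,226) and (177,185). The one farthest to the robot's left (largest y) is at (148,223). The other rolls are copper (223,192), yellow (256,204) and grey (295,171) beside the calculator, and the book is at (370,231). Next I refine these and check the choice in a crop.

Run:
```python
from h import *
im,dp=viewer.get_image("top")
for q,(lo,hi) in {"bell":(.02,.046),"grey_roll":(.04,.06),"copper_roll":(.04,.06),"yellow_roll":(.04,.06),"book":(.008,.02)}.items():
    for r in viewer.cut_out("top",q):
        v,u=np.nonzero(r["region"])
        P=np.array([world("top",(a,b),dp[b,a]) for a,b in zip(u,v)])
        S=P[(P[:,2]>lo)&(P[:,2]<hi)]
        if len(S): 
            print(q,round(r["confidence"],2),np.round(r["location"]),len(u),len(S),"mean",S.mean(0).round(3),"mid",((S.max(0)+S.min(0))/2).round(3),"ext",np.ptp(S,axis=0).round(3),"zmax",P[:,2].max().round(3),"rect",[np.round(k,3) for k in cv2.minAreaRect(S[:,:2].astype(np.float32))])
            if q=="bell": print("  highest",P[np.argsort(-P[:,2])[:4]].round(3).tolist())
cv2.imwrite("pics/crop.png",cv2.resize(im[150:250,125:325],None,fx=4,fy=4,interpolation=cv2.INTER_CUBIC))
```

```text
bell 0.84 [150. 222.] 521 379 mean [0.461 0.342 0.033] mid [0.462 0.345 0.033] ext [0.065 0.066 0.026] zmax 0.055 rect [array([0.462, 0.344]), array([0.065, 0.065]), np.float64(3.185)]
  highest [[0.464, 0.345, 0.055], [0.461, 0.348, 0.053], [0.464, 0.343, 0.053], [0.458, 0.345, 0.051]]
bell 0.64 [189. 226.] 520 376 mean [0.454 0.22  0.032] mid [0.455 0.221 0.032] ext [0.067 0.067 0.024] zmax 1.422 rect [array([0.456, 0.221]), array([0.067, 0.066]), np.float64(15.402)]
  highest [[0.347, 0.025, 1.422], [0.452, 0.225, 0.057], [0.455, 0.225, 0.056], [0.456, 0.217, 0.055]]
bell 0.63 [177. 188.] 513 360 mean [0.579 0.261 0.032] mid [0.58  0.263 0.033] ext [0.066 0.066 0.025] zmax 1.422 rect [array([0.58 , 0.263]), array([0.066, 0.065]), np.float64(4.693)]
  highest [[0.347, 0.025, 1.422], [0.347, 0.025, 1.422], [0.347, 0.025, 1.422], [0.582, 0.263, 0.055]]
grey_roll 0.64 [296. 173.] 88 56 mean [ 0.636 -0.105  0.048] mid [ 0.637 -0.105  0.049] ext [0.023 0.024 0.017] zmax 0.057 rect [array([ 0.636, -0.105]), array([0.023, 0.024]), np.float64(5.558)]
copper_roll 0.63 [226. 197.] 75 60 mean [0.56  0.116 0.047] mid [0.56  0.116 0.048] ext [0.024 0.022 0.014] zmax 0.055 rect [array([0.56 , 0.115]), array([0.024, 0.022]), np.float64(0.745)]
book 0.85 [371. 229.] 1927 1726 mean [ 0.459 -0.339  0.013] mid [ 0.461 -0.34   0.014] ext [0.185 0.161 0.012] zmax 1.422 rect [array([ 0.46, -0.34]), array([0.112, 0.161]), np.float64(67.989)]
```

View pics/crop.png

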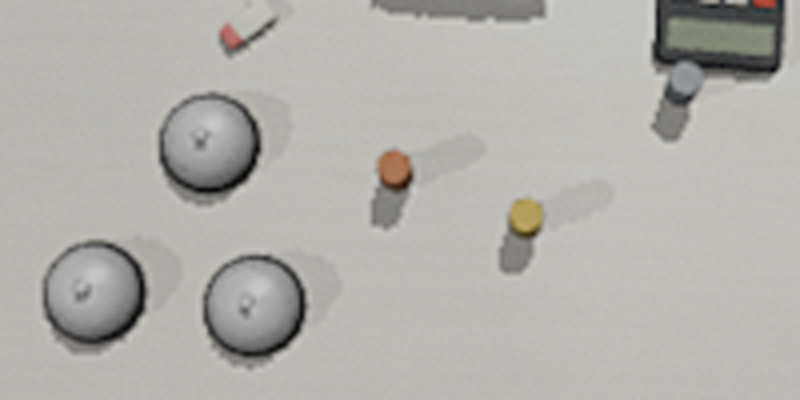

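Request:
send_rows(steps=[0.05, 0.03, 0.03, 0, 0, 0.09, 0.08, 0.03, 0, 0, 0.13, 0.13, 0.03, 0, 0, 0.16, 0.19, 0.03, 0, 0, 0.19, 0.25, 0.03, 0, 0, 0.21, 0.31, 0.03, 0, 0, 0.22, 0.37, 0.03, 0, 0, 0.23, 0.43, 0.03, 0, 0, 0.24, 0.49, 0.03, 0, 0, 0.24, 0.55, 0.03, 0, 0, 0.24, 0.61, 0.03, 0, 0, 0.24, 0.67, 0.03, 0, 0, 0.24, 0.73, 0.0, 0, 0, 0.2, 0.79, -0.03, 0, 0, 0.2, 0.79, -0.03, 0, 0, 0.2, 0.79, -0.03, 0, 0, 0.2, 0.79, -0.03, 0, 0])

```text
clock: 3.42
eef_pos: [0.4098, 0.2807, 0.2093]
orientation: [3.141, -0.001, 0.389]
wrist_force: [-0.3, -0.5, 0.0]
gripper_width: 0.003
grip_force: 0.0
```

The crop shows three identical bells, with buttons near px (145,223), (186,226) and (175,185). The leftmost is at about (0.463, 0.345). I confirm it with the wrist camera, now above it.

```bash
cat >> h.py <<'E'
from scipy.spatial.transform import Rotation as Ro
def wristpts(dp,o):
    c=viewer.calibration("wrist");K=np.array(c["K"]);T=np.array(c["T_tool_cam"])
    v,u=np.mgrid[:384,:512]
    P=np.stack([(u-K[0,2])/K[0,0]*dp,(v-K[1,2])/K[1,1]*dp,dp],-1)
    P=P@T[:3,:3].T+T[:3,3]
    return P@Ro.from_euler("xyz",o["orientation"]).as_matrix().T+o["eef_pos"]
E
python3 - <<'E'
from h import *
o=monitor.get_obs(); im,dp=viewer.get_image("wrist"); W=wristpts(dp,o)
cv2.imwrite("pics/w1.png",im)
for q in("button_top","bell"):
  for r in viewer.tip_of("wrist",q):
    u,v=np.round(r["location"]).astype(int); u=min(max(u,0),511);v=min(max(v,0),383);print(q,r["confidence"],u,v,W[v,u].round(4))
m=(dp>0)&(W[...,2]>.047)&(W[...,2]<.06)&(np.hypot(W[...,0]-.463,W[...,1]-.345)<.03)
print(m.sum(),W[m].mean(0) if m.any() else 0,W[m].max(0) if m.any() else 0, W[m].min(0) if m.any() else 0)
m=(dp>0)&(W[...,2]>.015)&(W[...,2]<.035)&(np.hypot(W[...,0]-.463,W[...,1]-.345)<.05)
print(m.sum(),(W[m].max(0)+W[m].min(0))/2 if m.any() else 0)
E
```

```text
button_top 0.64 226 107 [0.4689 0.3404 0.0399]
button_top 0.6 220 108 [0.4659 0.3447 0.0524]
button_top 0.55 338 23 [0.5847 0.2651 0.0524]
button_top 0.39 323 157 [0.4603 0.2203 0.0525]
bell 0.79 325 38 [0.5721 0.2694 0.0388]
bell 0.74 228 108 [0.4688 0.3379 0.0413]
bell 0.56 312 153 [0.459  0.2307 0.0407]
87 [0.46569024 0.34638639 0.0522902 ] [0.4709594  0.35169829 0.05446902] [0.46040464 0.34136137 0.04895246]
1396 [0.46573985 0.34674814 0.0249957 ]
```

View pics/w1.png

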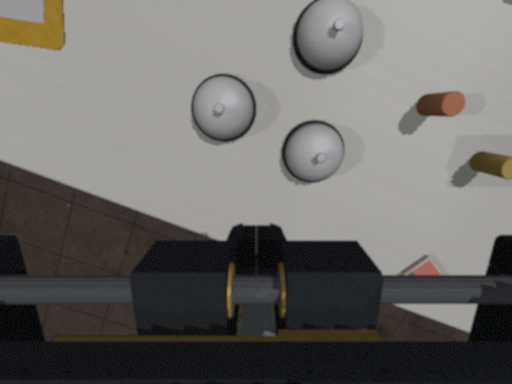

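The wrist view shows the target bell at px (223,107) with its button at (219,108). Its depth gives (0.4655, 0.346, 0.0523), matching the top view and the expected 52.5 mm. I move over it and come down.

Request:
send_rows(steps=[0.03, 0.035, 0, 0, 0, 0.0565, 0.065, -0.03, 0, 0, 0.0565, 0.065, -0.08, 0, 0, 0.0565, 0.065, -0.12, 0, 0, 0.0565, 0.065, -0.14, 0, 0, 0.0565, 0.065, -0.15, 0, 0, 0.0565, 0.065, -0.153, 0, 0, 0.0565, 0.065, -0.153, 0, 0, 0.0565, 0.065, -0.153, 0, 0])

```text
clock: 4.7
eef_pos: [0.4659, 0.3464, 0.0566]
orientation: [-3.142, -0.001, 0.39]
wrist_force: [-0.3, -0.2, 0.3]
gripper_width: 0.002
grip_force: 0.0
```

Request:
send_rows(steps=[0, 0, -0.001, 0, 0, 0, 0, -0.002, 0, 0, 0, 0, -0.003, 0, 0, 0, 0, -0.004, 0, 0, 0, 0, -0.005, 0, 0, 0, 0, -0.005, 0, 0, 0, 0, -0.005, 0, 0])

```text
clock: 5.58
eef_pos: [0.4655, 0.3463, 0.0509]
orientation: [-3.142, -0.0, 0.39]
wrist_force: [-0.4, -1.5, 4.4]
gripper_width: 0.005
grip_force: 2.0
```

Force is 4.4 N, so about 2.2 mm of travel. A little over 1 mm more is needed.

Request:
send_rows(steps=[0, 0, -0.0006, 0, 0, 0, 0, -0.0012, 0, 0, 0, 0, -0.0012, 0, 0, 0, 0, -0.0012, 0, 0])

```text
clock: 6.08
eef_pos: [0.4655, 0.3463, 0.0498]
orientation: [-3.142, -0.0, 0.39]
wrist_force: [-0.5, -0.6, 5.6]
gripper_width: 0.004
grip_force: 3.1
```

Request:
send_rows(steps=[0, 0, -0.0007, 0, 0, 0, 0, -0.0007, 0, 0, 0, 0, -0.0007, 0, 0])

```text
clock: 6.45
eef_pos: [0.4655, 0.3463, 0.0492]
orientation: [-3.142, -0.0, 0.39]
wrist_force: [-1.9, -0.5, 6.7]
gripper_width: 0.008
grip_force: 3.6
```

Request:
send_rows(steps=[0, 0, 0.002, 0, 0, 0, 0, 0.005, 0, 0, 0, 0, 0.02, 0, 0, 0, 0, 0.06, 0, 0, 0, 0, 0.11, 0, 0, 0, 0, 0.16, 0, 0, 0.01, -0.05, 0.17, 0, 0, 0.02, -0.1, 0.17, 0, 0, 0.04, -0.15, 0.17, 0, 0, 0.05, -0.2, 0.17, 0, 0, 0.06, -0.25, 0.17, 0, 0, 0.07, -0.3, 0.17, 0, 0, 0.08, -0.35, 0.17, 0, 0, 0.09, -0.4, 0.17, 0, 0, 0.1, -0.45, 0.17, 0, 0, 0.1, -0.45, 0.17, 0, 0, 0.1, -0.45, 0.17, 0, 0])

```text
clock: 8.57
eef_pos: [0.5653, -0.1031, 0.2192]
orientation: [-3.141, -0.0, 0.39]
wrist_force: [-0.3, 1.5, 1.3]
gripper_width: 0.004
grip_force: 0.0
```

Run:
```python
from h import *
o=monitor.get_obs(); im,dp=viewer.get_image("wrist"); W=wristpts(dp,o)
cv2.imwrite("pics/w2.png",im); print(o["clock"],o["eef_pos"],o["wrist_force"])
for q in("grey_roll_top","copper_roll_top","yellow_roll_top"):
  for r in viewer.tip_of("wrist",q):
    u,v=np.round(r["location"]).astype(int); u=min(max(u,0),511);v=min(max(v,0),383);print(q,r["confidence"],u,v,W[v,u].round(4))
m=(dp>0)&(abs(W[...,2]-.05)<.003)&(np.hypot(W[...,0]-.637,W[...,1]+.105)<.03)
if m.any(): print(m.sum(),W[m].mean(0),(W[m].max(0)+W[m].min(0))/2,np.ptp(W[m],axis=0))
im,dp=viewer.get_image("top")
for r in viewer.cut_out("top","bell"):
    v,u=np.nonzero(r["region"]);P=np.array([world("top",(a,b),dp[b,a]) for a,b in zip(u,v)]);S=P[(P[:,2]>.02)&(P[:,2]<.046)]
    print("bell",((S.max(0)+S.min(0))/2).round(3))
```

```text
8.575 [ 0.56525943 -0.10310957  0.2191759 ] [-0.30048971  1.48582184  1.26485638]
grey_roll_top 0.6 150 163 [0.5319 0.0168 0.0499]
grey_roll_top 0.57 284 115 [ 0.6407 -0.106   0.0504]
copper_roll_top 0.76 71 102 [0.5645 0.1159 0.0501]
yellow_roll_top 0.61 150 164 [0.5312 0.016  0.0514]
449 [ 0.64032611 -0.10430427  0.04970165] [ 0.64019845 -0.10439855  0.04936913] [0.02591132 0.02551949 0.00460223]
bell [0.579 0.262 0.032]
bell [0.461 0.345 0.033]
bell [0.455 0.221 0.033]
```

View pics/w2.png

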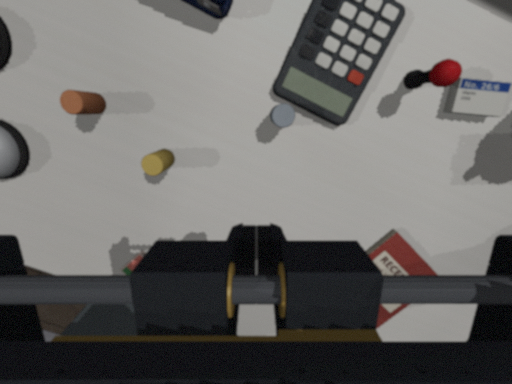

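The wrist view shows the grey roll at px (284,115), near the calculator, with its top at (0.640, -0.1045, 0.050). The copper roll (82,102) and yellow roll (157,162) are well away, and the bell has not moved. I point 17 mm above the grey roll.

Request:
send_rows(steps=[0.04, 0, 0, 0, 0, 0.075, -0.001, 0, 0, 0, 0.075, -0.001, -0.04, 0, 0, 0.075, -0.001, -0.08, 0, 0, 0.075, -0.001, -0.12, 0, 0, 0.075, -0.001, -0.14, 0, 0, 0.075, -0.001, -0.152, 0, 0, 0.075, -0.001, -0.152, 0, 0, 0.075, -0.001, -0.152, 0, 0])

```text
clock: 10.0
eef_pos: [0.641, -0.1048, 0.0679]
orientation: [3.14, -0.001, 0.39]
wrist_force: [0.2, -0.4, -0.3]
gripper_width: 0.008
grip_force: 0.0
```

Request:
send_rows(steps=[0, 0, 0, 0, 0, 0, 0, 0, 0, 0, 0, 0, 0, 0, 0, 0, 0, 0, 0, 0, 0, 0, 0, 0, 0, 0, 0, 0, 0, 0, 0, 0, 0, 0, 0, 0, 0, 0, 0, 0, 0, 0, 0, 0, 0, 0, 0, 0, 0, 0, 0, 0, 0, 0, 0, 0, 0, 0, 0, 0, 0, 0, 0, 0, 0, 0, 0, 0, 0, 0, 0, 0, 0, 0, 0, 0, 0, 0, 0, 0, 0, 0, 0, 0, 0, 0, 0, 0, 0, 0, 0, 0, 0, 0, 0, 0, 0, 0, 0, 0])

```text
clock: 12.5
eef_pos: [0.6405, -0.1047, 0.0668]
orientation: [-3.142, 0.0, 0.39]
wrist_force: [0.8, 0.3, -0.1]
gripper_width: 0.002
grip_force: 0.0
```

Request:
send_rows(steps=[0, 0, 0, 0, 0, 0, 0, 0, 0, 0, 0, 0, 0, 0, 0, 0, 0, 0, 0, 0, 0, 0, 0, 0, 0, 0, 0, 0, 0, 0, 0, 0, 0, 0, 0, 0, 0, 0, 0, 0])

```text
clock: 13.5
eef_pos: [0.6405, -0.1047, 0.0668]
orientation: [-3.142, 0.0, 0.39]
wrist_force: [0.6, 0.0, 0.1]
gripper_width: 0.001
grip_force: 0.0
```

Request:
send_rows(steps=[0, 0, 0.03, 0, 0, 0, 0, 0.08, 0, 0, 0, 0, 0.12, 0, 0, -0.03, -0.04, 0.13, 0, 0, -0.06, -0.08, 0.13, 0, 0, -0.09, -0.12, 0.13, 0, 0, -0.12, -0.16, 0.13, 0, 0, -0.15, -0.2, 0.13, 0, 0, -0.178, -0.235, 0.13, 0, 0, -0.178, -0.235, 0.1, 0, 0, -0.178, -0.235, 0.06, 0, 0, -0.178, -0.235, 0.02, 0, 0, -0.178, -0.235, -0.01, 0, 0, -0.178, -0.235, -0.03, 0, 0, -0.178, -0.235, -0.035, 0, 0, -0.178, -0.235, -0.035, 0, 0, -0.178, -0.235, -0.035, 0, 0, -0.178, -0.235, -0.035, 0, 0])

```text
clock: 15.75
eef_pos: [0.4627, -0.3399, 0.0326]
orientation: [3.14, -0.0, 0.39]
wrist_force: [0.3, 0.0, 0.0]
gripper_width: 0.004
grip_force: 0.0
```

Run:
```python
from h import *
o=monitor.get_obs(); print(o["clock"],o["eef_pos"],o["wrist_force"])
im,dp=viewer.get_image("top"); i2,_=viewer.get_image("side")
cv2.imwrite("pics/end.png",np.vstack([im[100:300],i2[120:380]]))
for q in("grey_roll","copper_roll","yellow_roll"):
  for r in viewer.tip_of("side",q+"_top"): print(q,r["confidence"],world("side",r["location"],0,.05).round(3))
```

```text
15.75 [ 0.46270144 -0.3399394   0.03257538] [0.25743222 0.02272384 0.04846506]
grey_roll 0.59 [ 0.639 -0.101  0.05 ]
copper_roll 0.71 [0.563 0.117 0.05 ]
yellow_roll 0.6 [0.521 0.037 0.05 ]
```

View pics/end.png

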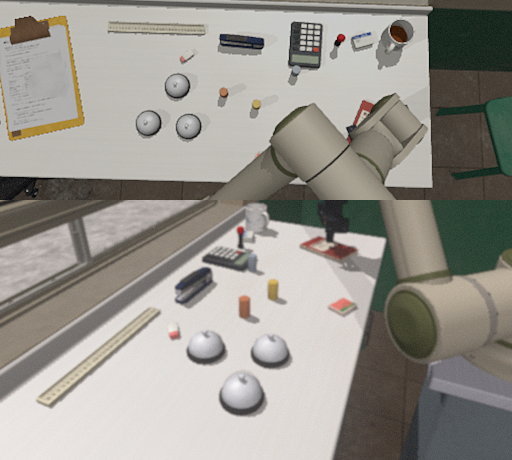

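Everything stands where it was: bells at (148,122), (188,126) and (177,85) in the stacked picture, rolls unchanged. The fingertips are over the middle of the book (side view, about (330,243)). I settle briefly, then hand in.

Request:
send_rows(steps=[0, 0, 0, 0, 0, 0, 0, 0, 0, 0, 0, 0, 0, 0, 0, 0, 0, 0, 0, 0, 0, 0, 0, 0, 0, 0, 0, 0, 0, 0, 0, 0, 0, 0, 0, 0, 0, 0, 0, 0, 0, 0, 0, 0, 0, 0, 0, 0, 0, 0, 0, 0, 0, 0, 0, 0, 0, 0, 0, 0, 0, 0, 0, 0, 0, 0, 0, 0, 0, 0, 0, 0, 0, 0, 0, 0, 0, 0, 0, 0, 0, 0, 0, 0, 0, 0, 0, 0, 0, 0, 0, 0, 0, 0, 0, 0, 0, 0, 0, 0])

```text
clock: 18.5
eef_pos: [0.4625, -0.3397, 0.0319]
orientation: [3.142, -0.0, 0.39]
wrist_force: [-0.1, -0.3, -0.7]
gripper_width: 0.004
grip_force: 0.0
```

```bash
python3 -c "
from station import robot,monitor
print(monitor.get_obs()['eef_pos']); print(robot.sign_off())"
```

```text
[ 0.46250709 -0.3397294   0.03186858]
the job is handed in; nothing more can be done
None
```

I pressed the leftmost bell (about 3.3 mm of travel) and let it up, pointed 17 mm above the grey roll for over 3 s, and handed the job in at about 18.5 s with the fingertips 18 mm above the middle of the red book; nothing looked moved in the last pictures, and sign-off gave no verdict.

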